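# Feel out the stiff lid of a twin instrument box

### The job

Check the hinges of the steel twin-lid instrument box: press down the left thumb lever, then the right one, each time until its lid comes up firmly against its stop (press with 16 to 20 N there, never more than 25 N), then let the lever come back up under control, without ever letting a lid fall. One lid, with a free hinge, sinks shut again as you let it; the other has a stiff hinge and stays up: leave it standing open and stand the small oil bottle upright on the little shelf in front of that lid, for whoever oils it. Leave everything else where it is.

Things in the scene. Friction and masses are not known exactly. Their poses are not given: they have to be found in the camera images.
- box: fixed steel box, x away from the robot, y left; footprint x -135 to 120 mm, y +-105 mm, origin on the table. Front: two open shelves (x -132 to -60 mm). Then two compartments side by side (x -60 to 45 mm, walls 85 mm high), lids at z = 90 mm. Both lids hinge on a line along y at x = 45 mm, z = 90 mm; thumb levers stick out behind it over stop posts. Left lid at y = 52.5 mm, right at -52.5 mm
- hinge_left (a joint): angle of the left lid (100 x 108 mm, about 0.27 kg with lever): 0 shut, growing as its front edge rises. It meets its rubber stop somewhere between 0.4 and 0.8 rad, differently each time; the rubber gives about 0.5 mm per N at the lever
- hinge_right (a joint): angle of the right lid, the same kind as the left
- lid_left: left lid, origin at its hinge, x to the back, with its thumb lever: a steel strip 32 mm wide, 86 mm long, 4 mm thick from the hinge to the back, sloping 0.35 rad up with the lid shut and swinging down as the lid opens. Pressed 60 mm behind the hinge, a free hinge takes about 1 to 2 N before the stop, a stiff one about 4 to 9 N. Let go, a free lid falls shut, a stiff one stays
- lid_right: right lid with its thumb lever, the same as the left
- left_press (a point): where to press straight down: on the upper face of the left thumb lever, 60 mm behind the hinge. It moves with the lever; with the lid shut it is 114 mm above the table; on the same vertical line the lever's face is 35 to 52 mm lower when pressed on the stop
- right_press (a point): the same point on the right thumb lever
- left_shelf (a point): middle of the floor of the shelf in front of the left lid, 8 mm above the table, axes as the box; the shelf is 72 mm deep (x) and about 102 mm wide (y) with rims 10 mm high
- right_shelf (a point): the same for the shelf in front of the right lid
- oil_bottle: small amber bottle with a black cap, 30 mm in diameter and 75 mm tall, upright, 0.06 kg, on the table to the left or right of the box; origin at the centre of its base; the straight part of its body reaches to about 45 mm height
- gallipot: bystander: small steel cup, 60 mm across, 40 mm tall, on the other side of the box from the bottle
- saline_1: bystander: clear bottle, 70 mm across, 190 mm tall
- saline_2: bystander: clear bottle like the other
- tablet_jar: bystander: white jar, 56 mm across, 80 mm tall
- carton_low: bystander: white carton 140 x 80 x 40 mm, under another carton
- carton_top: bystander: brown carton 130 x 75 x 35 mm on top of the white one
- card_box: bystander: flat white carton 60 x 100 x 22 mm near the robot

How it is judged:
By the outcome, as a careful person would: the job done as asked, in the order asked, and still so for the second after the job is handed in, with the robot touching nothing.
It also fails if it takes over 64 s, if anything falls off the work surface, if the arm or the gripper's body presses on something with over 40 N, if the wrist force passes 120 N, or if a joint passes its speed limit or range.

### The arm

A 6-joint arm with a two-finger parallel gripper is mounted at the origin on the work surface. World frame = base frame: x ahead of the robot, y to its left, z up, the work surface at z = 0. Lengths are in m, angles in rad, forces in N, time in s.
With the tool pointing down it reaches from about 0.25 to 0.775 m from the base axis. Payload 4 kg.
Tool frame: the origin (TCP) lies midway between the tips of the shut fingers; the grasp point (between the pads) lies 19 mm behind it; z points along the fingers, y is the direction in which the jaws open and shut (so a half turn about z gives the same grasp; the last joint's range is limited). The gripper opens to 94 mm and grips with 3 to 60 N. Pads are 16 mm wide; open, the fingers measure 119 mm over their backs; the gripper's body (75 mm by 177 mm) begins 78 mm behind the grasp point.
Start: joints at [-1.362, 0.087, 1.371, -0, 1.684, -0.103], TCP at [0.169, -0.524, 0.206] pointing down, gripper open.
Joint ranges: [-3.1, 3.1], [-0.76, 2.03], [0.27, 2.55], [-1.08, 4.22], [0.17, 2.65], [-2.57, 2.57]. Speed limits (rad/s): [2.79, 2.79, 3.14, 3.14, 3.14, 3.14].

### API

Orientations are given as [roll, pitch, yaw] about the fixed x, y, z axes, in that order (R = Rz(yaw) Ry(pitch) Rx(roll)).
In Python, from bench import robot gives the robot as it stands.
- The arm moves only by the tool servo_tool, never from a script. Its argument "rows" is a list of rows, each a list of 2 entries, a list of its own where there are three numbers: the shift along the tool's x, y, z normalised to -1 to 1, where 1 is 0.08 m, then the turn about the tool's z normalised to -1 to 1, where 1 is pi/2 rad. A call has 1 to 12 rows; each row is the pose to reach, as a shift and turn from the pose commanded when the call began, along the tool's axes at that moment; what a row does not reach only later rows make up. A row lasts 1/12 s, in which the tool goes at most 41.7 mm and 7.16 degrees, less where a joint would pass 70% of its speed; a pose out of reach is approached as far as the arm can. A call with a number of a shift or a turn outside -1 to 1 is refused whole. A call with a gripper value outside its range is refused whole. "grip" is the closure, from -1 (fully open) to 1 (shut), set as the call begins (left out, the last holds). The fingers move at their own pace and stop on an object; the grip force is fixed at half the most. Time passes only in rows, so rows that repeat a pose let the fingers close. It gives the time, the measured TCP pose, the force and the opening at its end, in the units of the state.
- robot.get_obs(): the state, without advancing time (a new reading comes with each control period).
- robot.snapshot(name): name is "scene" or "top"; returns a dict with "pixels" (384x512x3 uint8, red, green, blue), "camera_matrix" (3x3 intrinsics, pixels), "D" ([k1, k2, p1, p2, k3] as OpenCV has them; the pictures are not rectified), "world_from_camera" (4x4, takes a point from camera to world coordinates). Camera axes: x right, y down, z forward; pixel columns grow to the right and rows downward; lengths in m; the calibration is good to about 2 mm. A picture is of the moment at which its call begins. There is no depth.
- robot.close_job(): hands the job in, once; it reports no verdict.
The state is a dict: "time": time; "joint_positions": joint angles; "qvel": joint speeds; "joint_torque": joint torques, N m; "tool_pos": TCP position; "ee_rot": TCP orientation; "wrist_force": force on the tool from outside, world axes, zero at the start; "wrist_torque": the same for the moment, N m; "width": finger opening in m.
Only numpy, scipy, OpenCV 4.12 (cv2) and the standard library are available. Lean on these libraries where they do the work, as an engineer would, in place of code of your own. Each camera call takes 0.05 s, during which the arm holds its last target.

## Working session

There is one attempt and no reset: what is moved stays moved. The work goes in short steps, Python scripts to look and compute and a tool call to move; the robot and the scene stay as the last step left them, time stands still between calls to the robot, and variables do not carry over. Pictures are saved under pics/ and viewed, and the job is handed in when it is done.

Besides the shell and the picture viewer there is one more tool, called after "Emit:" as name(argument=value, ...), one argument or row to a line, values as JSON. servo_tool: Moves the arm, as the interface text tells. Its arguments: {"type":"object","properties":{"rows":{"type":"array"},"grip":{"type":"number"}},"required":["rows"]}

```bash
ls; mkdir -p pics
python3 - <<'E'
from bench import robot
import cv2
print(robot.get_obs())
for n in ("scene","top"):
    s=robot.snapshot(n); cv2.imwrite(f"pics/{n}0.png",s["pixels"][:,:,::-1])
    print(n,s["camera_matrix"],s["D"],s["world_from_camera"])
E
```

```text
pics
{'time': 0.0, 'joint_positions': array([-1.36212764e+00,  8.79578688e-02,  1.37223377e+00, -9.70553131e-06,
        1.68361385e+00, -1.03144695e-01]), 'qvel': array([-4.79523884e-04, -8.81504685e-05, -7.79699166e-04,  4.21918826e-05,
       -4.57781604e-05, -1.54346333e-04]), 'joint_torque': array([ 1.17679836e-03, -3.40188646e+01, -3.02425754e+01,  7.18235015e-02,
        3.29835364e-02, -1.51869281e-04]), 'tool_pos': array([ 0.16858625, -0.52294754,  0.20431302]), 'ee_rot': array([-3.13939059e+00, -2.18242248e-04,  3.11812065e-01]), 'wrist_force': array([ 0.54724817, -0.60767147,  0.02502773]), 'wrist_torque': array([-0.01800278,  0.01669124,  0.00445065]), 'width': 0.09388761213114309}
scene [[430.44417951   0.         260.83346236]
 [  0.         430.44417951 185.8148793 ]
 [  0.           0.           1.        ]] [-0.02393252  0.          0.          0.          0.        ] [[-0.74230849  0.54541328 -0.38923317  0.96557714]
 [ 0.67003283  0.60926384 -0.42409147  0.41466754]
 [ 0.00584058 -0.5756057  -0.81770653  0.95414899]
 [ 0.          0.          0.          1.        ]]
top [[489.75657908   0.         258.51715036]
 [  0.         489.75657908 187.69376502]
 [  0.           0.           1.        ]] [-0.13995212  0.          0.          0.          0.        ] [[ 0.01995883 -0.97355281  0.22758859  0.23208595]
 [-0.99979826 -0.01994845  0.00234601 -0.04295831]
 [ 0.00225607 -0.2275895  -0.97375455  1.5225944 ]
 [ 0.          0.          0.          1.        ]]
```

View pics/scene0.png

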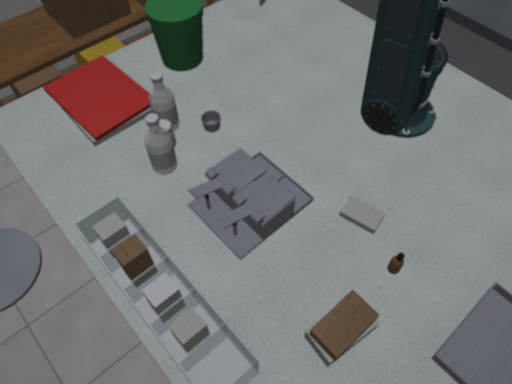

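View pics/top0.png

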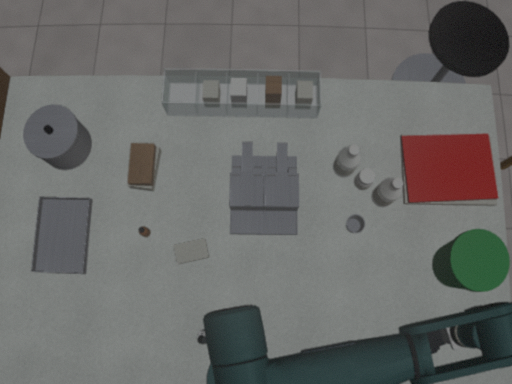

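The top view shows the box around pixel (265,190), with its levers at (248,150) and (282,150). The bottle is at (145,231), to the left, and the gallipot at (355,223). I'll zoom in next.

```bash
cat > h.py <<'E'
import numpy as np, cv2
from bench import robot
def ray(s,uv):
    K=s["camera_matrix"];D=np.array(s["D"]);T=s["world_from_camera"]
    p=cv2.undistortPoints(np.array(uv,float).reshape(-1,1,2),K,D).reshape(-1,2)
    d=np.c_[p,np.ones(len(p))]@T[:3,:3].T
    return T[:3,3],d
def onz(s,uv,z):
    o,d=ray(s,uv); return o+d*((z-o[2])/d[:,2])[:,None]
def proj(s,P):
    T=np.linalg.inv(s["world_from_camera"])
    return cv2.projectPoints(np.array(P,float).reshape(-1,1,3),cv2.Rodrigues(T[:3,:3])[0],T[:3,3],s["camera_matrix"],np.array(s["D"]))[0].reshape(-1,2)
E
python3 - <<'E'
from h import *
t=cv2.imread("pics/top0.png"); s=cv2.imread("pics/scene0.png")
cv2.imwrite("pics/tz.png",cv2.resize(t[130:245,215:315],None,fx=5,fy=5,interpolation=cv2.INTER_CUBIC))
cv2.imwrite("pics/sz.png",cv2.resize(s[140:260,180:320],None,fx=5,fy=5,interpolation=cv2.INTER_CUBIC))
E
```

```text
(no output)
```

View pics/tz.png

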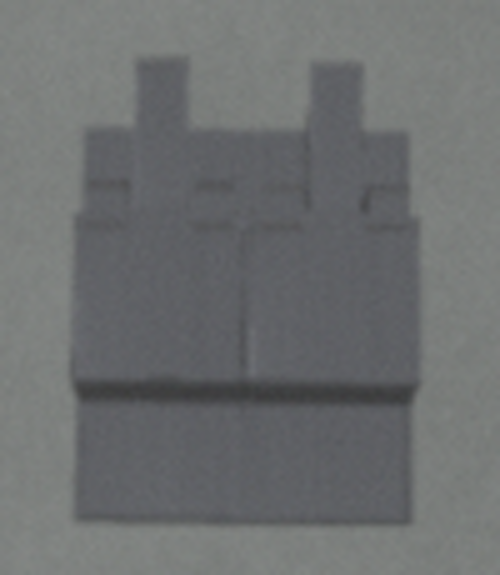

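View pics/sz.png

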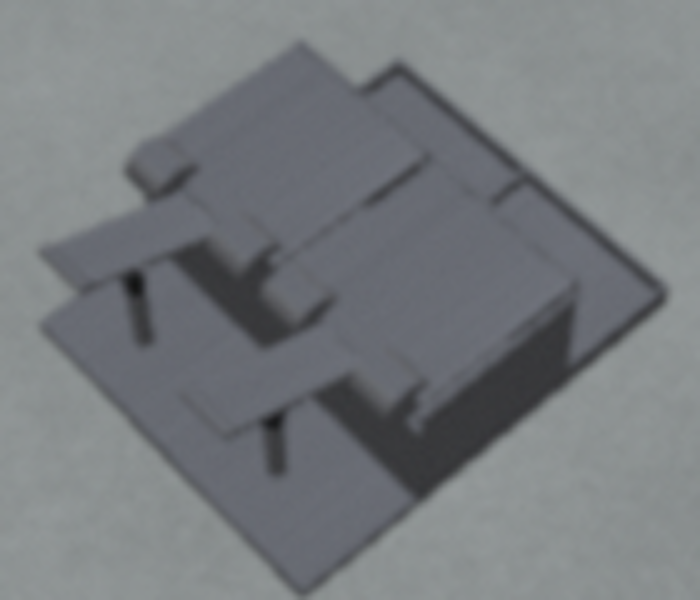

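The zooms show the box nearly square to the world axes. Base corners and lid corners are sharp enough to measure, with the lever ends at top-zoom (163,60) and (336,64).

Run:
```python
from h import *
t=robot.snapshot("top"); s=robot.snapshot("scene")
f=lambda p,o:(np.array(p,float)+.5)/5-.5+np.array(o)
def fit(names,W,B):
    # box->world 2D rigid
    B=np.array(B);c0=B.mean(0);c1=W.mean(0);A=(B-c0).T@(W-c1)
    th=np.arctan2(A[0,1]-A[1,0],A[0,0]+A[1,1]);R=np.array([[np.cos(th),-np.sin(th)],[np.sin(th),np.cos(th)]])
    o=c1-R@c0; print(names,"origin",o,"yaw",th,"res mm",(1e3*((B@R.T+o)-W)).round(1).tolist()); return o,th
# top: lids front/back corners at z=.092 ; front rim corners z=.018; lever ends; base back corners z~0.004
L=onz(t,f([(72,388),(418,388),(77,217),(418,217)],(215,130)),.092)[:,:2]
print(L.round(4))
F=onz(t,f([(76,521),(411,521)],(215,130)),.018)[:,:2]; print("front rim",F.round(4))
Bk=onz(t,f([(85,130),(408,130)],(215,130)),.005)[:,:2]; print("back base",Bk.round(4))
fit("top",np.r_[F,Bk],[(-.132,.105),(-.132,-.105),(.12,.105),(.12,-.105)])
print("lever end top", onz(t,f([(136,60),(188,58),(311,64),(363,64)],(215,130)),.09+np.sin(.35)*.086).round(4))
S=f([(302,596),(42,325),(667,293),(398,62)],(180,140))
S3=np.r_[onz(s,S[:2],.005),onz(s,S[2:],.018)][:,:2]; print("scene",S3.round(4))
fit("scene",S3,[(.12,.105),(.12,-.105),(-.132,.105),(-.132,-.105)])
# bottle
for n,im in(("top",t),("scene",s)):
    hsv=cv2.cvtColor(im["pixels"],cv2.COLOR_RGB2HSV); m=(((hsv[...,0]<22)&(hsv[...,1]>90))).astype(np.uint8)
    k,lab,st,ce=cv2.connectedComponentsWithStats(m)
    u,v=(145,231) if n=="top" else (396,264)
    for i in range(1,k):
        if st[i,4]>15 and np.hypot(*(ce[i]-(u,v)))<15: print(n,st[i],ce[i],onz(im,ce[i:i+1],.025))
for n,im,(u,v) in(("t",t,(145,231)),("s",s,(396,262))):
    cv2.imwrite(f"pics/b{n}.png",cv2.resize(im["pixels"][v-20:v+20,u-20:u+20,::-1],None,fx=10,fy=10,interpolation=cv2.INTER_CUBIC))
a=cv2.imread("pics/bt.png");b=cv2.imread("pics/bs.png");cv2.imwrite("pics/b.png",np.hstack([a,b]))
```

```text
[[ 0.5051  0.0471]
 [ 0.5093 -0.1588]
 [ 0.6103  0.0476]
 [ 0.6145 -0.1586]]
front rim [[ 0.4356  0.0465]
 [ 0.4397 -0.1607]]
back base [[ 0.6916  0.0499]
 [ 0.6959 -0.1591]]
top origin [ 0.57169926 -0.0557696 ] yaw 0.013966187944280893 res mm [[2.7, 0.9], [1.5, -1.9], [-1.4, 1.0], [-2.8, 0.0]]
lever end top [[ 0.7016  0.0136  0.1195]
 [ 0.7035 -0.0177  0.1195]
 [ 0.7012 -0.0918  0.1195]
 [ 0.7019 -0.1232  0.1195]]
scene [[ 0.6953  0.0486]
 [ 0.6959 -0.16  ]
 [ 0.445   0.0493]
 [ 0.4454 -0.1604]]
scene origin [ 0.57640681 -0.0556208 ] yaw 0.0005016831356481276 res mm [[1.0, 0.9], [0.5, -0.5], [-0.6, 0.0], [-0.9, -0.3]]
scene [388 256  15  17 153] [394.87581699 264.79084967] [[0.44070448 0.31120828 0.025     ]]
```

View pics/b.png

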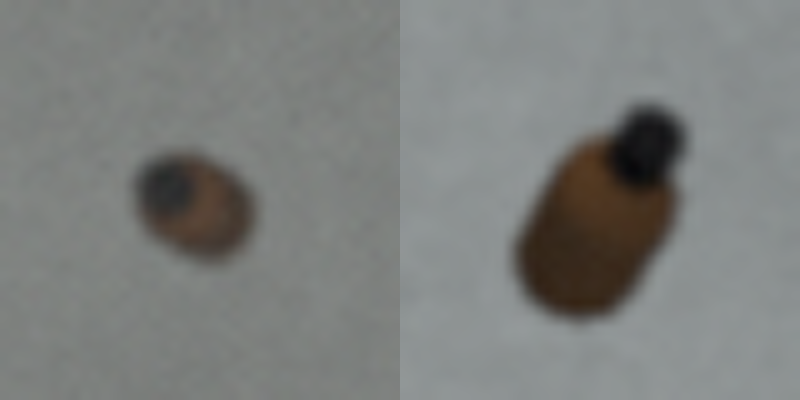

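Run:
```python
from h import *
t=robot.snapshot("top"); s=robot.snapshot("scene")
def z2p(p,c): return (np.array(p)+.5)/10-.5+np.array(c)-20
pt=z2p((165,187),(145,231)); ps=z2p((248,142),(396,262))
o1,d1=ray(t,pt); o2,d2=ray(s,ps); d1=d1[0];d2=d2[0]
A=np.c_[d1,-d2]; k=np.linalg.lstsq(A,o2-o1,rcond=None)[0]
print("cap",o1+k[0]*d1,o2+k[1]*d2)
print("cap top z=.072",onz(t,[pt],.072),onz(s,[ps],.068))
print("base top",onz(t,[z2p((210,222),(145,231))],.015)," base scene",onz(s,[z2p((177,268),(396,262))],.0))
for nm,p,z in(("gal",(355,223),.03),("sal1",(350,152),.19),("sal2",(392,184),.19),("jar",(366,175),.08)): print(nm,onz(t,[p],z))
```

```text
cap [0.43619871 0.31241495 0.06726047] [0.43720332 0.31037158 0.0669024 ]
cap top z=.072 [[0.43553398 0.31125762 0.072     ]] [[0.43785696 0.3105006  0.068     ]]
base top [[0.4328954  0.31016298 0.015     ]]  base scene [[4.36925480e-01 3.11570551e-01 1.11022302e-16]]
gal [[ 0.47474818 -0.34047531  0.03      ]]
sal1 [[ 0.65373778 -0.29928858  0.19      ]]
sal2 [[ 0.5620227  -0.41736361  0.19      ]]
jar [[ 0.61596882 -0.36819226  0.08      ]]
```

Emit:
servo_tool(
  rows=[
    [[0.3, -0.3, -0.3], 0.08],
    [[0.6, -0.6, -0.58], 0.14],
    [[0.9, -0.9, -0.58], 0.2],
    [[0.9, -0.9, -0.58], 0.2],
  ],
  grip=1,
)

```text
time: 0.63
tool_pos: [0.2176, -0.4298, 0.2549]
ee_rot: [3.139, -0.003, -0.001]
wrist_force: [0.4, -0.6, 0.0]
width: 0.0707
```

Emit:
servo_tool(
  rows=[
    [[0.33, -0.3, 0], 0],
    [[0.67, -0.6, 0], 0],
    [[0.96, -0.89, 0], 0],
  ],
)

```text
time: 0.88
tool_pos: [0.2928, -0.3611, 0.2515]
ee_rot: [-3.141, -0.0, -0.003]
wrist_force: [0.4, -0.1, -0.4]
width: 0.0507
```

Emit:
servo_tool(
  rows=[
    [[0.33, -0.3, 0], 0],
    [[0.67, -0.6, 0], 0],
    [[0.96, -0.89, 0], 0],
  ],
)

```text
time: 1.13
tool_pos: [0.3702, -0.2897, 0.2515]
ee_rot: [-3.142, 0.0, -0.002]
wrist_force: [-0.0, -0.6, -0.3]
width: 0.0308
```

Emit:
servo_tool(
  rows=[
    [[0.33, -0.3, 0], 0],
    [[0.67, -0.6, 0], 0],
    [[0.96, -0.89, 0], 0],
  ],
)

```text
time: 1.38
tool_pos: [0.4473, -0.2186, 0.2514]
ee_rot: [-3.142, 0.0, -0.001]
wrist_force: [-0.2, -0.5, -0.3]
width: 0.0107
```

Emit:
servo_tool(
  rows=[
    [[0.33, -0.3, 0], 0],
    [[0.67, -0.6, 0], 0],
    [[0.96, -0.89, 0], 0],
  ],
)

```text
time: 1.63
tool_pos: [0.5244, -0.1476, 0.2512]
ee_rot: [-3.142, 0.0, -0.001]
wrist_force: [-0.6, -0.2, 1.0]
width: 0.0004
```

Emit:
servo_tool(
  rows=[
    [[0.33, -0.3, 0], 0],
    [[0.67, -0.6, 0], 0],
    [[0.96, -0.89, 0], 0],
  ],
)

```text
time: 1.88
tool_pos: [0.6014, -0.0767, 0.2509]
ee_rot: [3.141, 0.001, -0.001]
wrist_force: [0.3, -0.4, 0.6]
width: 0.0002
```

Emit:
servo_tool(
  rows=[
    [[0.33, -0.3, 0.4], 0],
    [[0.67, -0.6, 0.8], 0],
    [[0.96, -0.89, 0.95], 0],
    [[0.96, -0.89, 0.95], 0],
  ],
)

```text
time: 2.22
tool_pos: [0.6772, -0.0024, 0.1672]
ee_rot: [-3.138, 0.011, 0.003]
wrist_force: [-1.6, -0.2, -0.8]
width: 0.0006
```

Emit:
servo_tool(
  rows=[
    [[0.01, 0.0, 0.2], 0],
    [[0.01, 0, 0.4], 0],
    [[0.01, 0, 0.5], 0],
    [[0.01, 0, 0.6], 0],
    [[0.01, 0, 0.6], 0],
  ],
)

```text
time: 2.63
tool_pos: [0.6767, -0.0074, 0.1259]
ee_rot: [-3.142, 0.003, -0.003]
wrist_force: [-0.3, 0.8, 0.0]
width: 0.0009
```

Run:
```python
from h import *
o=robot.get_obs();print(o["tool_pos"],o["wrist_force"],o["joint_positions"])
s=robot.snapshot("scene")
cv2.imwrite("pics/s2.png",cv2.resize(s["pixels"][110:270,170:330,::-1],None,fx=3.5,fy=3.5,interpolation=cv2.INTER_CUBIC))
```

```text
[ 0.67669086 -0.00737463  0.12594666] [-0.27675046  0.80484458  0.02931675] [-9.44921804e-02  3.97195001e-01  1.15236751e+00 -2.70597866e-04
  1.59529746e+00  1.47909841e+00]
```

View pics/s2.png

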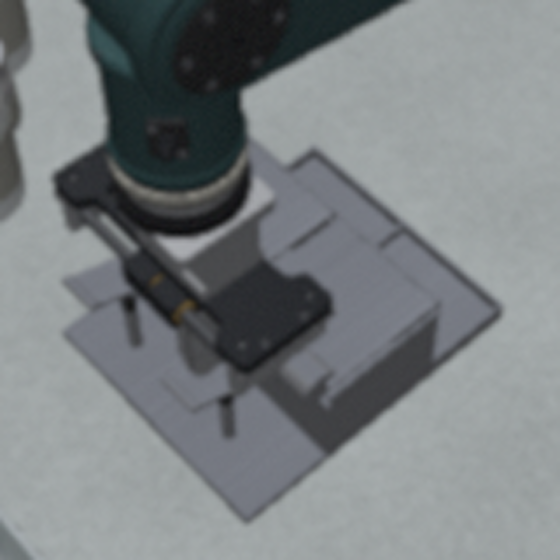

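The gripper is over the left lever, between the posts' line and the hinge. I'll press down gently.

Emit:
servo_tool(
  rows=[
    [[0, -0.04, 0.05], 0],
    [[0, -0.04, 0.1], 0],
    [[0, -0.04, 0.15], 0],
    [[0, -0.04, 0.2], 0],
    [[0, -0.04, 0.23], 0],
    [[0, -0.04, 0.26], 0],
  ],
)

```text
time: 3.18
tool_pos: [0.6782, -0.0036, 0.1074]
ee_rot: [3.141, -0.001, -0.002]
wrist_force: [1.6, 0.1, 1.6]
width: 0.0005
```

Emit:
servo_tool(
  rows=[
    [[0, 0, 0.03], 0],
    [[0, 0, 0.06], 0],
    [[0, 0, 0.08], 0],
    [[0, 0, 0.1], 0],
  ],
)

```text
time: 3.52
tool_pos: [0.6779, -0.0036, 0.0989]
ee_rot: [3.141, -0.0, -0.002]
wrist_force: [0.9, -0.5, 1.3]
width: 0.0006
```

Emit:
servo_tool(
  rows=[
    [[0, 0, 0.03], 0],
    [[0, 0, 0.06], 0],
    [[0, 0, 0.09], 0],
    [[0, 0, 0.12], 0],
    [[0, 0, 0.13], 0],
  ],
)

```text
time: 3.93
tool_pos: [0.6777, -0.0036, 0.0881]
ee_rot: [3.142, 0.0, -0.002]
wrist_force: [1.4, 0.4, 2.4]
width: 0.0004
```

Emit:
servo_tool(
  rows=[
    [[0, 0, 0.03], 0],
    [[0, 0, 0.06], 0],
    [[0, 0, 0.08], 0],
    [[0, 0, 0.1], 0],
  ],
)

```text
time: 4.27
tool_pos: [0.6772, -0.0036, 0.0807]
ee_rot: [3.141, 0.001, -0.002]
wrist_force: [-2.1, 0.2, 5.4]
width: 0.0001
```

Emit:
servo_tool(
  rows=[
    [[0, 0, 0.02], 0],
    [[0, 0, 0.04], 0],
    [[0, 0, 0.04], 0],
  ],
)

```text
time: 4.52
tool_pos: [0.677, -0.0036, 0.0791]
ee_rot: [3.141, 0.001, -0.002]
wrist_force: [-4.2, 0.5, 7.0]
width: 0.0006
```

Emit:
servo_tool(
  rows=[
    [[0, 0, 0.015], 0],
    [[0, 0, 0.025], 0],
    [[0, 0, 0.025], 0],
  ],
)

```text
time: 4.77
tool_pos: [0.6771, -0.0036, 0.0783]
ee_rot: [3.141, 0.0, -0.002]
wrist_force: [-5.4, 0.2, 12.4]
width: 0.0002
```

Emit:
servo_tool(
  rows=[
    [[0, 0, 0.01], 0],
    [[0, 0, 0.02], 0],
    [[0, 0, 0.02], 0],
    [[0, 0, 0.02], 0],
  ],
)

```text
time: 5.1
tool_pos: [0.6772, -0.0036, 0.0777]
ee_rot: [3.141, -0.0, -0.002]
wrist_force: [-5.9, 0.8, 14.3]
width: 0.0006
```

Emit:
servo_tool(
  rows=[
    [[0, 0, 0.01], 0],
    [[0, 0, 0.02], 0],
    [[0, 0, 0.02], 0],
    [[0, 0, 0.02], 0],
  ],
)

```text
time: 5.43
tool_pos: [0.6775, -0.0037, 0.077]
ee_rot: [3.141, -0.001, -0.002]
wrist_force: [-6.6, -0.7, 15.6]
width: 0.0002
```

Emit:
servo_tool(
  rows=[
    [[0, 0, 0.01], 0],
    [[0, 0, 0.02], 0],
    [[0, 0, 0.025], 0],
    [[0, 0, 0.025], 0],
    [[0, 0, 0.025], 0],
  ],
)

```text
time: 5.85
tool_pos: [0.6785, -0.0038, 0.0755]
ee_rot: [3.141, -0.004, -0.002]
wrist_force: [-5.2, 0.3, 15.7]
width: 0.0006
```

Run:
```python
from h import *
s=robot.snapshot("scene")
o=robot.get_obs();print(o["tool_pos"],o["wrist_force"])
cv2.imwrite("pics/s3.png",cv2.resize(s["pixels"][110:270,170:330,::-1],None,fx=3.5,fy=3.5,interpolation=cv2.INTER_CUBIC))
```

```text
[ 0.67851739 -0.00379403  0.07544279] [-4.19962975  0.60087609 16.29928561]
```

View pics/s3.png

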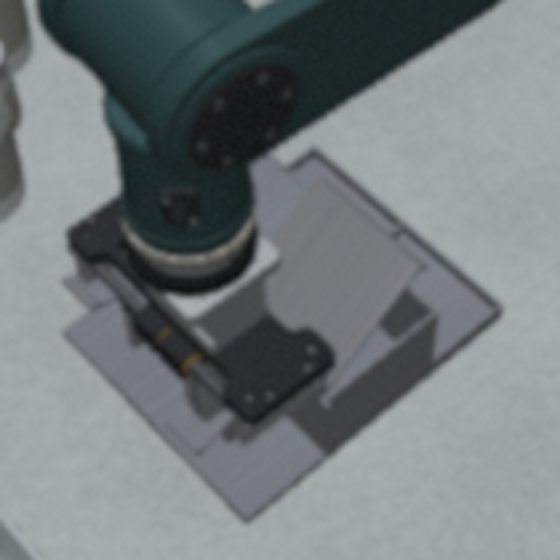

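The left lid (around 350,240) stands open and the force is about 16 N. I'll press slightly more to get well inside the band.

Emit:
servo_tool(
  rows=[
    [[0, 0, 0.01], 0],
    [[0, 0, 0.02], 0],
    [[0, 0, 0.02], 0],
    [[0, 0, 0.02], 0],
    [[0, 0, 0.02], 0],
  ],
)

```text
time: 6.32
tool_pos: [0.6784, -0.0038, 0.0748]
ee_rot: [3.141, -0.004, -0.002]
wrist_force: [-6.3, 0.3, 18.8]
width: 0.0003
```

Emit:
servo_tool(
  rows=[
    [[0, 0, -0.02], 0],
    [[0, 0, -0.04], 0],
    [[0, 0, -0.06], 0],
    [[0, 0, -0.08], 0],
    [[0, 0, -0.1], 0],
    [[0, 0, -0.12], 0],
    [[0, 0, -0.14], 0],
    [[0, 0, -0.15], 0],
  ],
)

```text
time: 6.98
tool_pos: [0.6788, -0.0037, 0.0813]
ee_rot: [3.141, -0.003, -0.002]
wrist_force: [2.6, -0.4, 2.1]
width: 0.0007
```

Emit:
servo_tool(
  rows=[
    [[0, 0, -0.02], 0],
    [[0, 0, -0.04], 0],
    [[0, 0, -0.06], 0],
    [[0, 0, -0.08], 0],
    [[0, 0, -0.1], 0],
  ],
)

```text
time: 7.4
tool_pos: [0.6773, -0.0035, 0.0882]
ee_rot: [-3.141, 0.001, -0.002]
wrist_force: [0.9, 1.4, 0.9]
width: 0.0002
```

Emit:
servo_tool(
  rows=[
    [[0, 0, -0.02], 0],
    [[0, 0, -0.04], 0],
    [[0, 0, -0.06], 0],
    [[0, 0, -0.08], 0],
    [[0, 0, -0.1], 0],
  ],
)

```text
time: 7.82
tool_pos: [0.6772, -0.0035, 0.0966]
ee_rot: [-3.142, 0.001, -0.002]
wrist_force: [-1.2, 0.3, 0.3]
width: 0.0007
```

Run:
```python
from h import *
s=robot.snapshot("scene")
cv2.imwrite("pics/s4.png",cv2.resize(s["pixels"][110:270,170:330,::-1],None,fx=3.5,fy=3.5,interpolation=cv2.INTER_CUBIC))
```

```text
(no output)
```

View pics/s4.png

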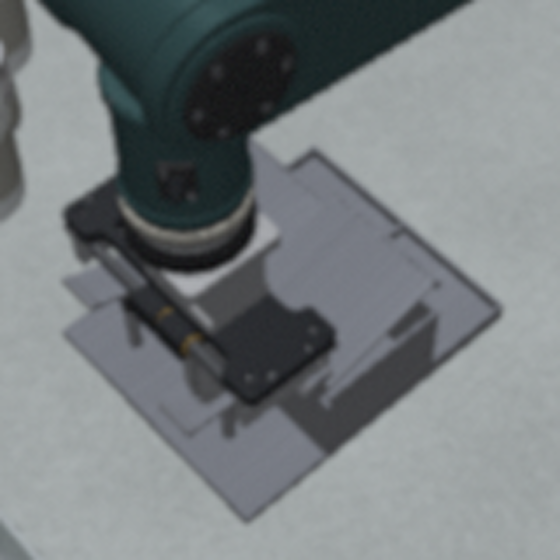

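The lid is following the lever down, so the left hinge is the free one. I'll keep letting it up slowly.

Emit:
servo_tool(
  rows=[
    [[0, 0, -0.013], 0],
    [[0, 0, -0.026], 0],
    [[0, 0, -0.04], 0],
    [[0, 0, -0.053], 0],
    [[0, 0, -0.066], 0],
    [[0, 0, -0.08], 0],
    [[0, 0, -0.093], 0],
    [[0, 0, -0.106], 0],
    [[0, 0, -0.12], 0],
  ],
)

```text
time: 8.62
tool_pos: [0.6777, -0.0036, 0.1063]
ee_rot: [3.141, 0.0, -0.002]
wrist_force: [-0.8, -0.0, 0.4]
width: 0.0004
```

Emit:
servo_tool(
  rows=[
    [[0, 0, -0.013], 0],
    [[0, 0, -0.026], 0],
    [[0, 0, -0.04], 0],
    [[0, 0, -0.053], 0],
    [[0, 0, -0.066], 0],
    [[0, 0, -0.08], 0],
    [[0, 0, -0.093], 0],
    [[0, 0, -0.106], 0],
    [[0, 0, -0.12], 0],
    [[0, 0, -0.14], 0],
    [[0, 0, -0.17], 0],
  ],
)

```text
time: 9.53
tool_pos: [0.678, -0.0036, 0.1197]
ee_rot: [3.142, -0.0, -0.002]
wrist_force: [-0.6, -0.7, -0.2]
width: 0.0004
```

Run:
```python
from h import *
s=robot.snapshot("scene")
cv2.imwrite("pics/s5.png",cv2.resize(s["pixels"][110:270,170:330,::-1],None,fx=3.5,fy=3.5,interpolation=cv2.INTER_CUBIC))
```

```text
(no output)
```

View pics/s5.png

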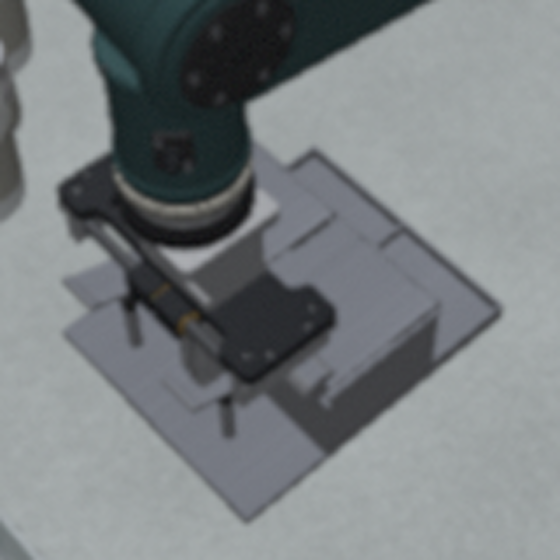

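The left lid is shut. Next is the right lever.

Emit:
servo_tool(
  rows=[
    [[0, 0, -0.2], 0],
    [[0, 0.1, -0.4], 0],
    [[0, 0.4, -0.4], 0],
    [[0, 0.7, -0.4], 0],
    [[0, 1.0, -0.4], 0],
  ],
)

```text
time: 10.0
tool_pos: [0.6782, -0.0841, 0.1528]
ee_rot: [3.141, -0.002, -0.001]
wrist_force: [0.2, 0.3, 0.2]
width: 0.0005
```

Emit:
servo_tool(
  rows=[
    [[0.01, 0.15, 0], 0],
    [[0.01, 0.3, 0], 0],
    [[0.01, 0.3, 0.15], 0],
    [[0.01, 0.3, 0.3], 0],
    [[0.01, 0.3, 0.36], 0],
    [[0.01, 0.3, 0.36], 0],
  ],
)

```text
time: 10.5
tool_pos: [0.6767, -0.1058, 0.1193]
ee_rot: [-3.14, 0.006, -0.001]
wrist_force: [0.5, -0.8, -0.0]
width: 0.0004
```

Emit:
servo_tool(
  rows=[
    [[0, 0, 0.04], 0],
    [[0, 0, 0.08], 0],
    [[0, 0, 0.11], 0],
    [[0, 0, 0.13], 0],
    [[0, 0, 0.15], 0],
  ],
)

```text
time: 10.92
tool_pos: [0.6797, -0.1067, 0.1142]
ee_rot: [-3.141, -0.005, -0.001]
wrist_force: [-1.1, 2.1, 6.5]
width: 0.0005
```

Emit:
servo_tool(
  rows=[
    [[0, 0, 0.02], 0],
    [[0, 0, 0.04], 0],
    [[0, 0, 0.06], 0],
    [[0, 0, 0.08], 0],
    [[0, 0, 0.1], 0],
  ],
)

```text
time: 11.33
tool_pos: [0.6815, -0.1067, 0.1075]
ee_rot: [3.141, -0.01, -0.001]
wrist_force: [2.9, 1.8, 8.5]
width: 0.0007
```

Emit:
servo_tool(
  rows=[
    [[0, 0, 0.02], 0],
    [[0, 0, 0.04], 0],
    [[0, 0, 0.06], 0],
    [[0, 0, 0.08], 0],
    [[0, 0, 0.1], 0],
    [[0, 0, 0.12], 0],
  ],
)

```text
time: 11.83
tool_pos: [0.683, -0.1067, 0.0986]
ee_rot: [3.141, -0.014, -0.001]
wrist_force: [5.3, 2.3, 8.5]
width: 0.0005
```

Emit:
servo_tool(
  rows=[
    [[0, 0, 0.02], 0],
    [[0, 0, 0.04], 0],
    [[0, 0, 0.06], 0],
    [[0, 0, 0.08], 0],
    [[0, 0, 0.09], 0],
  ],
)

```text
time: 12.25
tool_pos: [0.6834, -0.1068, 0.0916]
ee_rot: [3.141, -0.014, -0.001]
wrist_force: [5.3, 2.0, 8.4]
width: 0.0009
```

Emit:
servo_tool(
  rows=[
    [[0, 0, 0.02], 0],
    [[0, 0, 0.04], 0],
    [[0, 0, 0.06], 0],
    [[0, 0, 0.07], 0],
  ],
)

```text
time: 12.58
tool_pos: [0.6832, -0.1069, 0.086]
ee_rot: [3.141, -0.014, -0.001]
wrist_force: [3.8, 3.0, 7.5]
width: 0.0006
```

Emit:
servo_tool(
  rows=[
    [[0, 0, 0.02], 0],
    [[0, 0, 0.035], 0],
    [[0, 0, 0.05], 0],
  ],
)

```text
time: 12.83
tool_pos: [0.6828, -0.1068, 0.0819]
ee_rot: [3.141, -0.013, -0.001]
wrist_force: [3.9, 2.6, 9.1]
width: 0.0008
```

Emit:
servo_tool(
  rows=[
    [[0, 0, 0.02], 0],
    [[0, 0, 0.035], 0],
    [[0, 0, 0.035], 0],
  ],
)

```text
time: 13.08
tool_pos: [0.6822, -0.1069, 0.0785]
ee_rot: [3.141, -0.011, -0.001]
wrist_force: [3.6, 2.0, 7.8]
width: 0.0004
```

Emit:
servo_tool(
  rows=[
    [[0, 0, 0.02], 0],
    [[0, 0, 0.035], 0],
    [[0, 0, 0.035], 0],
  ],
)

```text
time: 13.33
tool_pos: [0.6817, -0.1068, 0.0756]
ee_rot: [3.141, -0.01, -0.001]
wrist_force: [2.1, 2.4, 8.6]
width: 0.0004
```

Emit:
servo_tool(
  rows=[
    [[0, 0, 0.015], 0],
    [[0, 0, 0.03], 0],
    [[0, 0, 0.03], 0],
  ],
)

```text
time: 13.58
tool_pos: [0.6815, -0.1068, 0.0744]
ee_rot: [3.141, -0.01, -0.001]
wrist_force: [1.2, 1.8, 11.6]
width: 0.0003
```

Emit:
servo_tool(
  rows=[
    [[0, 0, 0.015], 0],
    [[0, 0, 0.025], 0],
    [[0, 0, 0.025], 0],
  ],
)

```text
time: 13.83
tool_pos: [0.6814, -0.1069, 0.0735]
ee_rot: [3.141, -0.01, -0.001]
wrist_force: [-1.9, 3.3, 14.9]
width: 0.0007
```

Emit:
servo_tool(
  rows=[
    [[0, 0, 0.015], 0],
    [[0, 0, 0.02], 0],
    [[0, 0, 0.02], 0],
  ],
)

```text
time: 14.08
tool_pos: [0.6812, -0.1069, 0.0727]
ee_rot: [3.141, -0.01, -0.001]
wrist_force: [-2.9, 2.3, 16.9]
width: 0.0002
```

Emit:
servo_tool(
  rows=[
    [[0, 0, 0.006], 0],
    [[0, 0, 0.012], 0],
    [[0, 0, 0.012], 0],
    [[0, 0, 0.012], 0],
  ],
)

```text
time: 14.42
tool_pos: [0.6812, -0.1069, 0.0724]
ee_rot: [3.141, -0.01, -0.001]
wrist_force: [-4.6, 2.4, 18.9]
width: 0.0003
```

Run:
```python
from h import *
s=robot.snapshot("scene")
o=robot.get_obs();print(o["tool_pos"],o["wrist_force"])
cv2.imwrite("pics/s6.png",cv2.resize(s["pixels"][110:270,170:330,::-1],None,fx=3.5,fy=3.5,interpolation=cv2.INTER_CUBIC))
```

```text
[ 0.68117177 -0.10688918  0.07238977] [-3.55135912  3.20551893 18.5134858 ]
```

View pics/s6.png

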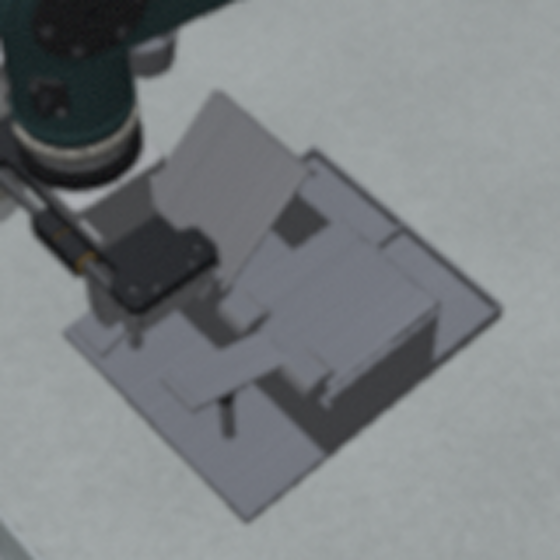

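The right lid is fully up at about 18.7 N. I'll release it slowly.

Emit:
servo_tool(
  rows=[
    [[0, 0, -0.02], 0],
    [[0, 0, -0.04], 0],
    [[0, 0, -0.06], 0],
    [[0, 0, -0.08], 0],
    [[0, 0, -0.1], 0],
    [[0, 0, -0.12], 0],
    [[0, 0, -0.14], 0],
    [[0, 0, -0.16], 0],
    [[0, 0, -0.18], 0],
    [[0, 0, -0.2], 0],
    [[0, 0, -0.22], 0],
  ],
)

```text
time: 15.38
tool_pos: [0.6773, -0.1077, 0.0806]
ee_rot: [-3.141, 0.003, -0.003]
wrist_force: [0.3, 0.3, 1.6]
width: 0.0008
```

Emit:
servo_tool(
  rows=[
    [[0, 0, -0.02], 0],
    [[0, 0, -0.04], 0],
    [[0, 0, -0.06], 0],
    [[0, 0, -0.08], 0],
    [[0, 0, -0.1], 0],
    [[0, 0, -0.12], 0],
    [[0, 0, -0.14], 0],
    [[0, 0, -0.16], 0],
  ],
)

```text
time: 16.05
tool_pos: [0.6783, -0.1076, 0.0947]
ee_rot: [3.141, -0.0, -0.002]
wrist_force: [1.3, -0.4, -0.3]
width: 0.0007
```

Run:
```python
from h import *
s=robot.snapshot("scene")
o=robot.get_obs();print(o["tool_pos"],o["wrist_force"])
cv2.imwrite("pics/s7.png",cv2.resize(s["pixels"][110:270,170:330,::-1],None,fx=3.5,fy=3.5,interpolation=cv2.INTER_CUBIC))
```

```text
[ 0.67856418 -0.10764034  0.09517217] [-0.37458161 -0.27195653  0.64707804]
```

View pics/s7.png

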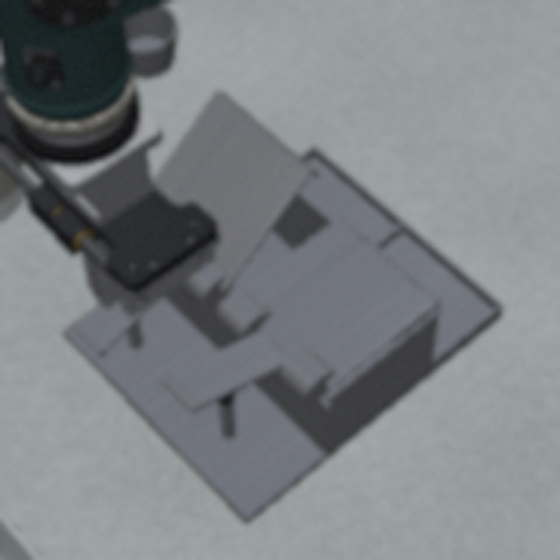

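The right lid stays up with the lever free (forces about 0). Next I'll fetch the oil bottle.

Emit:
servo_tool(
  rows=[
    [[0, 0, -0.3], 0],
    [[0, 0, -0.65], 0],
    [[0, 0, -1], 0],
  ],
)

```text
time: 16.35
tool_pos: [0.6776, -0.1074, 0.1743]
ee_rot: [-3.141, 0.003, -0.002]
wrist_force: [0.4, -0.3, 1.4]
width: 0.0005
```

Emit:
servo_tool(
  rows=[
    [[0, 0, -0.5], 0],
    [[0, -0.2, -0.95], 0],
    [[-0.2, -0.6, -0.95], 0],
    [[-0.5, -0.87, -0.95], 0],
  ],
)

```text
time: 16.68
tool_pos: [0.6407, -0.0368, 0.2542]
ee_rot: [-3.142, -0.008, -0.002]
wrist_force: [0.0, -0.2, 0.3]
width: 0.0007
```

Emit:
servo_tool(
  rows=[
    [[-0.2, -0.4, 0], 0],
    [[-0.5, -0.87, 0], 0],
  ],
)

```text
time: 16.85
tool_pos: [0.5999, 0.0296, 0.2505]
ee_rot: [3.141, -0.001, -0.004]
wrist_force: [0.2, 0.8, -1.0]
width: 0.0006
```

Emit:
servo_tool(
  rows=[
    [[-0.25, -0.43, 0], 0],
    [[-0.5, -0.87, 0], 0],
  ],
)

```text
time: 17.02
tool_pos: [0.5591, 0.1002, 0.2507]
ee_rot: [-3.142, -0.0, -0.003]
wrist_force: [-0.4, -0.0, 0.1]
width: 0.0006
```

Emit:
servo_tool(
  rows=[
    [[-0.25, -0.43, 0], 0],
    [[-0.5, -0.87, 0], 0],
  ],
  grip=-0.35,
)

```text
time: 17.18
tool_pos: [0.5193, 0.17, 0.2508]
ee_rot: [-3.142, -0.001, -0.003]
wrist_force: [0.0, 0.4, 0.6]
width: 0.0103
```

Emit:
servo_tool(
  rows=[
    [[-0.25, -0.43, 0], 0],
    [[-0.5, -0.87, 0], 0],
  ],
)

```text
time: 17.35
tool_pos: [0.4794, 0.2398, 0.2508]
ee_rot: [-3.141, -0.001, -0.003]
wrist_force: [0.9, 0.1, 0.5]
width: 0.0236
```

Emit:
servo_tool(
  rows=[
    [[-0.25, -0.43, 0], 0],
    [[-0.5, -0.87, 0], 0],
    [[-0.5, -0.87, 0], 0],
  ],
)

```text
time: 17.6
tool_pos: [0.4369, 0.3137, 0.2509]
ee_rot: [-3.138, 0.001, 0.007]
wrist_force: [0.4, -1.1, 0.2]
width: 0.0434
```

Emit:
servo_tool(
  rows=[
    [[0, 0, 0.33], 0],
    [[0, 0, 0.67], 0],
    [[0, 0, 1], 0],
  ],
)

```text
time: 17.85
tool_pos: [0.4411, 0.3084, 0.1703]
ee_rot: [-3.141, -0.002, -0.001]
wrist_force: [0.0, 0.8, -0.2]
width: 0.0619
```

Emit:
servo_tool(
  rows=[
    [[0, 0, 0.4], 0],
    [[0, 0, 0.7], 0],
    [[0, 0, 0.85], 0],
    [[0, 0, 0.85], 0],
    [[0, 0, 0.85], 0],
  ],
)

```text
time: 18.27
tool_pos: [0.4412, 0.3079, 0.1028]
ee_rot: [3.141, 0.0, -0.003]
wrist_force: [0.1, 1.0, 0.4]
width: 0.063
```

Run:
```python
from h import *
o=robot.get_obs();print(o["tool_pos"],o["width"])
a=robot.snapshot("scene")["pixels"][180:320,320:460,::-1];b=robot.snapshot("top")["pixels"][170:310,80:220,::-1]
cv2.imwrite("pics/g1.png",cv2.resize(np.hstack([a,b]),None,fx=2.8,fy=2.8,interpolation=cv2.INTER_CUBIC))
```

```text
[0.44117006 0.30792991 0.10280423] 0.06303481519172875
```

View pics/g1.png

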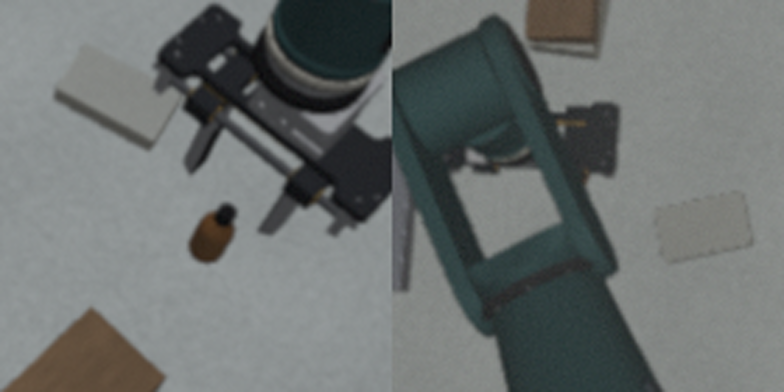

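The jaws straddle the bottle; it needs small corrections of −5 mm in x and +3 mm in y. Then I'll go down to TCP z 0.017.

Emit:
servo_tool(
  rows=[
    [[-0.06, -0.04, 0], 0],
    [[-0.06, -0.04, 0.25], 0],
    [[-0.06, -0.04, 0.5], 0],
    [[-0.06, -0.04, 0.75], 0],
    [[-0.06, -0.04, 0.95], 0],
    [[-0.06, -0.04, 1.0], 0],
    [[-0.06, -0.04, 1.0], 0],
  ],
)

```text
time: 18.95
tool_pos: [0.4356, 0.3113, 0.0222]
ee_rot: [3.141, 0.001, -0.002]
wrist_force: [-0.7, -0.1, 0.1]
width: 0.0635
```

Emit:
servo_tool(
  rows=[
    [[0, 0, 0.06], 0],
    [[0, 0, 0.06], 0],
  ],
)

```text
time: 19.12
tool_pos: [0.4369, 0.3118, 0.0188]
ee_rot: [-3.141, -0.002, -0.002]
wrist_force: [0.8, -0.2, -0.4]
width: 0.0637
```

Run:
```python
from h import *
o=robot.get_obs();print(o["tool_pos"],o["width"])
a=robot.snapshot("scene")["pixels"][220:300,350:440,::-1]
cv2.imwrite("pics/g2.png",cv2.resize(a,None,fx=6,fy=6,interpolation=cv2.INTER_CUBIC))
```

```text
[0.4368601  0.31183693 0.0187826 ] 0.06368488905945734
```

View pics/g2.png

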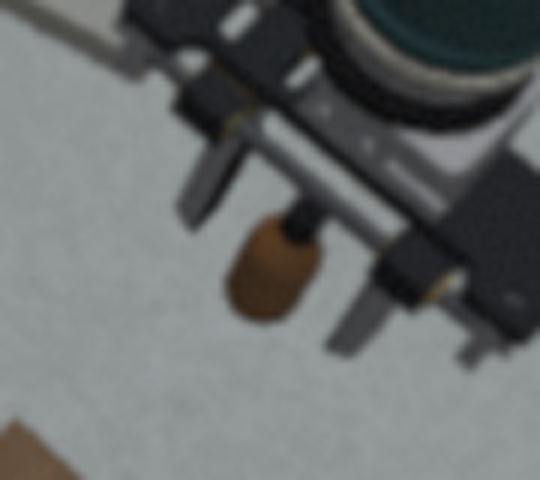

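The bottle at (270,280) sits centred between the fingertips at (192,220) and (340,350). Closing now.

Emit:
servo_tool(
  rows=[
    [[0, 0, 0], 0],
    [[0, 0, 0], 0],
    [[0, 0, 0], 0],
    [[0, 0, 0], 0],
    [[0, 0, 0], 0],
    [[0, 0, 0], 0],
    [[0, 0, 0], 0],
  ],
  grip=1,
)

```text
time: 19.75
tool_pos: [0.4362, 0.3113, 0.0178]
ee_rot: [3.141, -0.0, -0.002]
wrist_force: [-0.1, 0.8, 0.7]
width: 0.0295
```

Emit:
servo_tool(
  rows=[
    [[0, 0, -0.15], 0],
    [[0, 0, -0.4], 0],
    [[0, 0, -0.7], 0],
    [[0, 0, -1], 0],
  ],
)

```text
time: 20.08
tool_pos: [0.4356, 0.3111, 0.0987]
ee_rot: [3.141, 0.001, -0.002]
wrist_force: [0.0, -0.0, -0.8]
width: 0.0293
```

Emit:
servo_tool(
  rows=[
    [[0, 0, -0.3], 0],
    [[0, 0.2, -0.5], 0],
    [[0.07, 0.5, -0.5], 0],
    [[0.07, 0.87, -0.5], 0],
  ],
)

```text
time: 20.42
tool_pos: [0.443, 0.2423, 0.1404]
ee_rot: [-3.14, -0.005, -0.0]
wrist_force: [0.4, -0.9, -0.6]
width: 0.0293
```

Emit:
servo_tool(
  rows=[
    [[0.03, 0.3, 0], 0],
    [[0.05, 0.6, 0], 0],
    [[0.07, 0.87, 0], 0],
  ],
)

```text
time: 20.67
tool_pos: [0.4469, 0.1708, 0.1386]
ee_rot: [3.142, -0.001, -0.003]
wrist_force: [0.0, 0.2, -0.4]
width: 0.0295
```

Emit:
servo_tool(
  rows=[
    [[0.03, 0.3, 0], 0],
    [[0.05, 0.6, 0], 0],
    [[0.07, 0.87, 0], 0],
  ],
)

```text
time: 20.92
tool_pos: [0.4523, 0.1012, 0.1386]
ee_rot: [3.141, -0.001, -0.003]
wrist_force: [0.2, -0.2, 0.1]
width: 0.0291
```

Emit:
servo_tool(
  rows=[
    [[0.03, 0.3, 0], 0],
    [[0.05, 0.6, 0], 0],
    [[0.07, 0.87, 0], 0],
  ],
)

```text
time: 21.17
tool_pos: [0.4578, 0.0315, 0.1386]
ee_rot: [3.141, -0.001, -0.003]
wrist_force: [0.1, -1.2, -2.0]
width: 0.0293
```

Emit:
servo_tool(
  rows=[
    [[0.03, 0.3, 0], 0],
    [[0.05, 0.6, 0], 0],
    [[0.07, 0.87, 0], 0],
  ],
)

```text
time: 21.42
tool_pos: [0.4633, -0.0381, 0.1386]
ee_rot: [3.141, -0.001, -0.003]
wrist_force: [0.3, -0.9, -0.9]
width: 0.0295
```

Emit:
servo_tool(
  rows=[
    [[0.03, 0.3, 0], 0],
    [[0.05, 0.6, 0], 0],
    [[0.07, 0.87, 0], 0],
    [[0.07, 0.87, 0], 0],
    [[0.07, 0.87, 0], 0],
  ],
)

```text
time: 21.83
tool_pos: [0.4687, -0.1069, 0.1382]
ee_rot: [-3.141, -0.0, -0.005]
wrist_force: [-0.4, -0.1, -0.5]
width: 0.0292
```

Run:
```python
from h import *
o=robot.get_obs();print(o["tool_pos"],o["width"])
s=robot.snapshot("scene");t=robot.snapshot("top")
cv2.imwrite("pics/p1.png",cv2.resize(s["pixels"][100:270,170:340,::-1],None,fx=3.5,fy=3.5,interpolation=cv2.INTER_CUBIC))
cv2.imwrite("pics/p1t.png",cv2.resize(t["pixels"][130:260,205:345,::-1],None,fx=4,fy=4,interpolation=cv2.INTER_CUBIC))
for z in(0.018,): print(proj(s,[[.470,-.108,.008],[.478,-.108,.008]]))
```

```text
[ 0.46866617 -0.10690951  0.13819965] 0.029154564336387155
[[265.23135006 169.82972221]
 [263.0860911  171.37234582]]
```

View pics/p1.png

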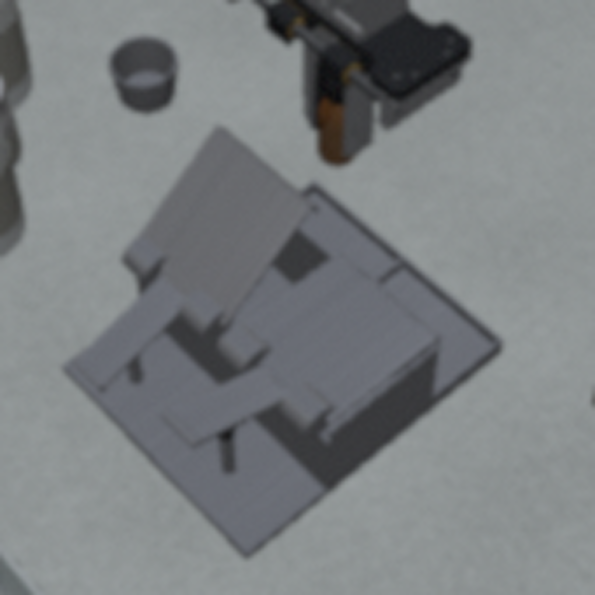

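View pics/p1t.png

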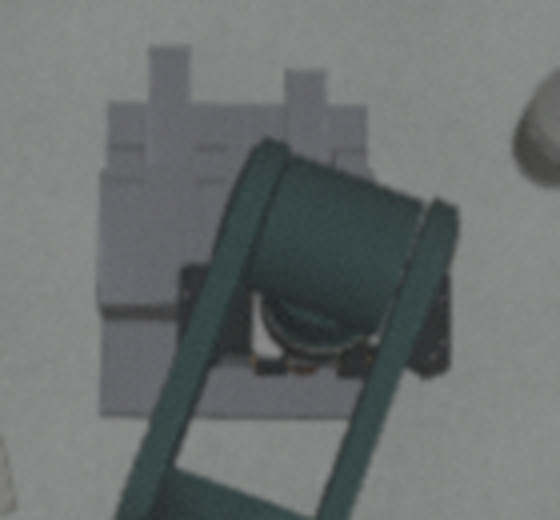

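The view is clear: the bottle is upright in the jaws, above and in front of the right shelf, and the open lid is behind. Lowering.

Emit:
servo_tool(
  rows=[
    [[0, 0, 0.2], 0],
    [[0, 0, 0.4], 0],
    [[0, 0, 0.6], 0],
    [[0, 0, 0.8], 0],
    [[0, 0, 1.0], 0],
    [[0, 0, 1.0], 0],
  ],
)

```text
time: 22.43
tool_pos: [0.4661, -0.1041, 0.0544]
ee_rot: [-3.139, 0.007, -0.0]
wrist_force: [-0.9, 0.5, -1.9]
width: 0.0297
```

Run:
```python
from h import *
o=robot.get_obs();print(o["tool_pos"],o["wrist_force"])
s=robot.snapshot("scene")
cv2.imwrite("pics/p2.png",cv2.resize(s["pixels"][100:230,200:330,::-1],None,fx=4.5,fy=4.5,interpolation=cv2.INTER_CUBIC))
```

```text
[ 0.46611569 -0.10410657  0.05440744] [-0.88473925  0.45002699 -1.93828821]
```

View pics/p2.png

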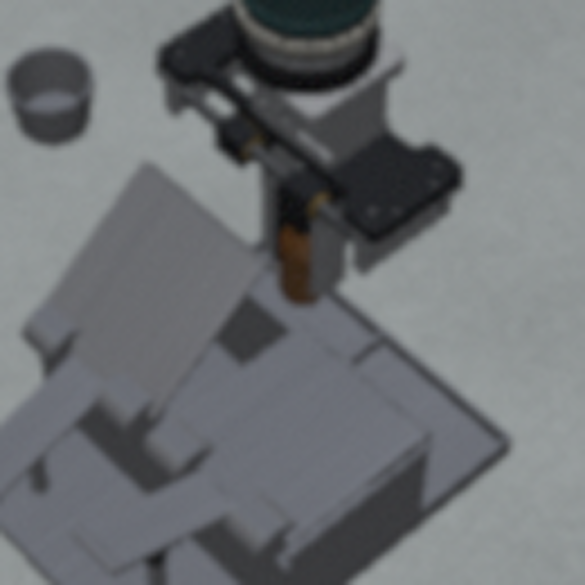

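Emit:
servo_tool(
  rows=[
    [[0.04, 0, 0.1], 0],
    [[0.04, 0, 0.2], 0],
    [[0.04, 0, 0.22], 0],
    [[0.04, 0, 0.22], 0],
    [[0.04, 0, 0.22], 0],
  ],
)

```text
time: 22.9
tool_pos: [0.4721, -0.1064, 0.0403]
ee_rot: [3.141, -0.0, -0.002]
wrist_force: [0.4, -0.1, 0.2]
width: 0.0293
```

Emit:
servo_tool(
  rows=[
    [[0, 0, 0.03], 0],
    [[0, 0, 0.06], 0],
    [[0, 0, 0.09], 0],
    [[0, 0, 0.12], 0],
    [[0, 0, 0.14], 0],
    [[0, 0, 0.15], 0],
    [[0, 0, 0.15], 0],
  ],
)

```text
time: 23.48
tool_pos: [0.4717, -0.1063, 0.0278]
ee_rot: [-3.141, 0.001, -0.002]
wrist_force: [0.2, -0.5, -0.4]
width: 0.0296
```

Emit:
servo_tool(
  rows=[
    [[0, 0, 0.01], 0],
    [[0, 0, 0.02], 0],
    [[0, 0, 0.02], 0],
  ],
)

```text
time: 23.73
tool_pos: [0.4719, -0.1064, 0.0264]
ee_rot: [3.142, 0.0, -0.002]
wrist_force: [-0.4, 0.4, -0.7]
width: 0.0291
```

Emit:
servo_tool(
  rows=[
    [[0, 0, 0.01], 0],
    [[0, 0, 0.015], 0],
    [[0, 0, 0.015], 0],
  ],
)

```text
time: 23.98
tool_pos: [0.4721, -0.1064, 0.0257]
ee_rot: [3.141, -0.0, -0.002]
wrist_force: [-0.2, 0.2, 2.2]
width: 0.0296
```

Contact at 2.2 N, at z 0.0257 against the 0.0258 expected. Releasing.

Emit:
servo_tool(
  rows=[
    [[0, 0, 0], 0],
    [[0, 0, 0], 0],
    [[0, 0, 0], 0],
    [[0, 0, 0], 0],
    [[0, 0, 0], 0],
  ],
  grip=-0.3,
)

```text
time: 24.4
tool_pos: [0.4718, -0.1064, 0.0252]
ee_rot: [3.142, 0.0, -0.002]
wrist_force: [1.2, -0.9, -0.5]
width: 0.0588
```

Emit:
servo_tool(
  rows=[
    [[0, 0, -0.15], 0],
    [[0, 0, -0.35], 0],
    [[0, 0, -0.6], 0],
    [[0, 0, -1], 0],
  ],
)

```text
time: 24.73
tool_pos: [0.4697, -0.1057, 0.1032]
ee_rot: [-3.14, 0.006, -0.002]
wrist_force: [0.0, -1.2, 0.5]
width: 0.0611
```

Emit:
servo_tool(
  rows=[
    [[0, 0, -0.3], 0],
    [[0, 0, -0.6], 0],
    [[0, 0, -1], 0],
  ],
)

```text
time: 24.98
tool_pos: [0.4709, -0.106, 0.185]
ee_rot: [-3.141, 0.003, -0.002]
wrist_force: [0.5, -0.7, -1.0]
width: 0.0609
```

Emit:
servo_tool(
  rows=[
    [[-0.3, 0, -0.3], 0],
    [[-0.6, 0, -0.3], 0],
    [[-1, 0, -0.3], 0],
  ],
)

```text
time: 25.23
tool_pos: [0.3928, -0.1066, 0.2113]
ee_rot: [3.14, -0.004, -0.001]
wrist_force: [-0.8, -0.6, -0.7]
width: 0.061
```

Emit:
servo_tool(
  rows=[
    [[-0.2, 0.3, 0], 0],
    [[-0.4, 0.6, 0], 0],
    [[-0.5, 1, 0], 0],
  ],
)

```text
time: 25.48
tool_pos: [0.3504, -0.1857, 0.21]
ee_rot: [3.141, -0.001, -0.0]
wrist_force: [1.3, -0.5, 0.8]
width: 0.0609
```

Emit:
servo_tool(
  rows=[
    [[0, 0.3, 0], 0],
    [[0, 0.6, 0], 0],
    [[0, 1, 0], 0],
  ],
)

```text
time: 25.73
tool_pos: [0.3512, -0.2666, 0.2097]
ee_rot: [3.141, -0.001, -0.002]
wrist_force: [0.2, 0.0, 0.8]
width: 0.061
```

Emit:
servo_tool(
  rows=[
    [[0, 0.3, 0], 0],
    [[0, 0.6, 0], 0],
    [[0, 1, 0], 0],
    [[0, 1, 0], 0],
  ],
)

```text
time: 26.07
tool_pos: [0.3506, -0.3503, 0.2082]
ee_rot: [3.14, 0.001, -0.007]
wrist_force: [1.4, 0.6, -0.6]
width: 0.0612
```

Run:
```python
from h import *
o=robot.get_obs();print(o["tool_pos"],o["wrist_force"],o["time"])
s=robot.snapshot("scene");t=robot.snapshot("top")
cv2.imwrite("pics/f1.png",cv2.resize(s["pixels"][100:250,140:340,::-1],None,fx=4,fy=4,interpolation=cv2.INTER_CUBIC))
cv2.imwrite("pics/f1t.png",t["pixels"][:,:,::-1])
```

```text
[ 0.35061288 -0.35025465  0.20818054] [ 1.38298864  0.64725985 -0.58083895] 26.0667
```

View pics/f1.png

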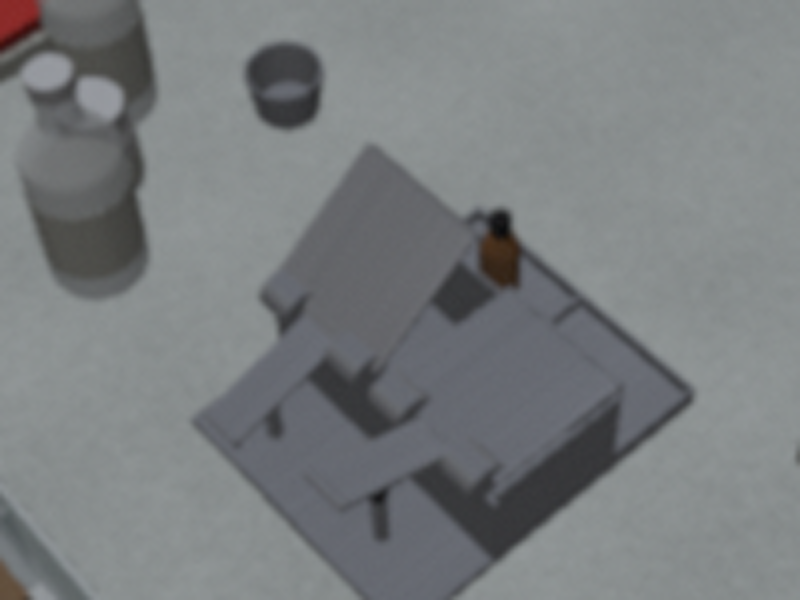

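View pics/f1t.png

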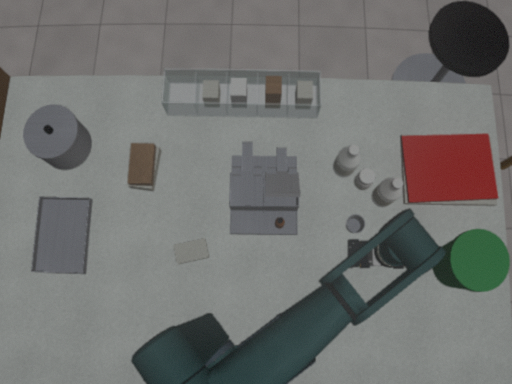

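The bottle stands upright on the right shelf (top view 279,223). The right lid is up, the left is shut, and everything else looks unmoved. I'll hold briefly, then hand in.

Emit:
servo_tool(
  rows=[
    [[0, 0, 0], 0],
    [[0, 0, 0], 0],
    [[0, 0, 0], 0],
    [[0, 0, 0], 0],
    [[0, 0, 0], 0],
    [[0, 0, 0], 0],
  ],
)

```text
time: 26.67
tool_pos: [0.3515, -0.3457, 0.2096]
ee_rot: [3.141, -0.0, -0.002]
wrist_force: [0.1, 0.2, -0.1]
width: 0.0607
```

Run:
```python
from h import *
a=cv2.imread("pics/f1t.png").astype(int);b=robot.snapshot("top")["pixels"][:,:,::-1].astype(int)
print("change at box",np.abs(a-b)[130:245,215:315].max(), np.abs(a-b)[130:245,215:315].mean())
print(robot.close_job())
```

```text
change at box 8 1.460695652173913
the job is handed in; nothing more can be done
None
```

The job is handed in at about 27 s of the 64 s allowed; no verdict was reported.

- **Left lever:** I pressed it onto its stop at about 18.8 N. It moved with 1–2.5 N before the stop, so this is the free hinge. The lid sank shut as I let the lever up slowly. Force on the way up was near zero, so contact then rests on the pictures: the lid partly down, then shut.
- **Right lever:** I pressed it onto its stop at 18.5–18.9 N. It took about 6.5–9 N before the stop, so this is the stiff hinge. The lid stayed up after release and I left it standing open.
- **Oil bottle:** It stands upright on the right shelf. It touched down at tool height 0.0257 m, where 0.0258 m was expected.

The last pictures show the left lid shut, the right lid open, the bottle upright, the arm clear, and the other things apparently where they were. The box area showed no change beyond image noise over the last half second.

- **Disagreement between cameras:** The top and scene views differed by about 4 mm in x, so I used the mean.
- **Side slip on the right lever:** The tip drifted about 5 mm along the lever while pressing; this caused no problem.

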